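Pack three bearers level and lay the stone sill on them

ROBOT

A 6-joint arm with a two-finger parallel gripper is mounted at the origin on the work surface; the furniture and walls round the work are solid. World frame = base frame: x ahead of the robot, y to its left, z up, the work surface at z = 0. Lengths are in m, angles in rad, forces in N, time in s.
With the tool pointing down it reaches from about 0.35 to 0.775 m from the base axis. Payload 5.5 kg.
Tool frame: the origin (TCP) lies at the very end of the fingers, on their centre line; the grasp point (between the pads) lies 19 mm behind it; z points along the fingers, y is the direction in which the jaws open and shut (so a half turn about z gives the same grasp; the last joint's range is limited). The gripper opens to 85 mm and grips with 20 to 120 N. Pads are 22 mm wide; open, the fingers measure 114 mm over their backs; the gripper's body (76 mm by 85 mm) begins 54 mm behind the grasp point. The pads swing forward as they close: fully open they stand 13 mm farther back than shut.
Start: joints at [-1.395, 0.313, 0.046, 1.304, 0, 1.431], TCP at [0.179, -0.547, 0.231] pointing down, gripper open.
Joint ranges: [-2.76, 2.76], [-0.86, 1.69], [-1.03, 1.26], [-2.2, 2.34], [-1.47, 1.5], [-3.14, 3.14]. Speed limits (rad/s): [2.57, 2.57, 3.14, 3.14, 3.14, 3.14].

INTERFACE

Orientations are given as a unit quaternion [w, x, y, z].
In Python, from workcell import get_state, read_camera, hand_in, find_in, silhouettes gives the robot as it stands. The module is installed in compiled form; this text tells all that it offers.
- The arm moves only by the tool send_rows, never from a script. Its argument "deltas" is a list that holds one entry, the list of rows, each a list of 6 numbers: the shift along the world's x, y, z in cm, then the turn, a rotation vector about the world's x, y, z in degrees. In form: [[[dx, dy, dz, wx, wy, wz], ...]]. A call has 1 to 12 rows; each row is the pose to reach, as a shift and turn from the pose commanded when the call began; what a row does not reach only later rows make up. A row lasts 1/10 s, in which the tool goes at most 50 mm and 8.59 degrees, less where a joint would pass 70% of its speed; a pose out of reach is approached as far as the arm can. A call with a gripper value outside its range is refused whole. "jaw" is the opening, from -1 (shut) to 1 (fully open), so that 0 is half open, set as the call begins (left out, the last holds). The fingers move at their own pace and stop on an object; "force" is the grip in N (left out, the last holds). Time passes only in rows, so rows that repeat a pose let the fingers close. It gives the time, the measured TCP pose, the force and the opening at its end, in the units of the state.
- get_state(): the state, without advancing time (a new reading comes with each control period).
- read_camera(name): name is "scene" or "top" or "wrist"; returns a dict with "img" (384x512x3 uint8, red, green, blue), "z_map" (384x512 float32, m along the optical axis (not along the pixel's ray), 0 where there is no reading), "vfov" (degrees; the focal length in pixels is half the picture's height over the tangent of half this angle, whatever the lens; pixels are square), "cx", "cy" (the principal point, pixels), "k1" (the pictures are not rectified: a ray, as slopes to the right and down, at radius r is drawn at 1 + k1 r^2 times it, then the intrinsics apply), "R" (3x3) and "t" (3): a world point X has camera coordinates R X + t; the wrist camera has in their place "hand_eye" (4x4, takes a point from camera to tool coordinates, whose origin is the TCP and whose axes are the flange's). Camera axes: x right, y down, z forward; pixel columns grow to the right and rows downward; lengths in m; the calibration is good to about 2 mm. A picture is of the moment at which its call begins: read the wrist's pose just before it.
- hand_in(): hands the job in, once; it reports no verdict.
Trained networks look in a picture, given as the dict that the camera call returned (one of the last four; its "shot" number tells which), for a name from the list of things; names that differ only in an ending like _2 or _b are one class to them, and where a whole thing is asked for, a point or a joint stands for the part that bears it (a point fixed in the world has none). Each returns a list of dicts, best first, with "conf" (0 to 1); they miss things now and then, are a little off and sometimes report something else, mostly with a low value. They report only what shows in the picture. A call takes as long as a camera call.
- find_in(picture, thing): "box" ([centre column, centre row, width, height] in pixels, round what is visible of it).
- silhouettes(picture, thing): "mask" (384x512 bool, what is visible of it) and "box" ([centre column, centre row, width, height] in pixels, round what is visible of it).
The state is a dict: "clock": time; "joint_pos": joint angles; "qvel": joint speeds; "tau": joint torques, N m; "tcp_pos": TCP position; "orientation": TCP orientation; "wrist_force": force on the tool from outside, world axes, zero at the start; "ft_torque": the same for the moment, N m; "finger_gap": finger opening in m.
Only numpy, scipy, OpenCV 4.12 (cv2) and the standard library are available. Lean on these libraries where they do the work, as an engineer would, in place of code of your own. Each camera call takes 0.05 s, during which the arm holds its last target.

TASK

The long marble sill strip is to be honed and must lie level along the row of three marble bearers, which are sawn to different heights. Take the pile of packing pieces apart and set one piece, lying flat, on the middle of each bearer so that all three tops come out at the same height; then lay the sill along the row on top of the packing, right way up as it lies now, over the middle of the packing and centred over the length of the row. Do not shift the bearers, and leave everything released and at rest.

Things in the scene. Friction and masses are not known exactly. Their poses are not given: they have to be found in the camera images.
- block_center (a point): Weathered wooden packing block, 42 x 60 x 30 mm high; top of the pile at the start. The point is its centre, half-way up (15 mm over its underside). Its own x runs across its 42 mm width, y along its 60 mm length, z up.
- tile_center (a point): Reddish granite sample tile, 56 x 56 x 10 mm thick; the middle of the pile, under the wooden block. The point is its centre, half-way up (5 mm over its underside). z is up; x and y run along its edges. It overhangs the plywood below and the block above on both long sides of the pile.
- ply_center (a point): Plywood offcut, 48 x 96 x 20 mm thick; bottom of the pile, lying on the table (z = 0), its ends showing at both ends of the pile. The point is its centre, half-way up (10 mm over its underside). Its own x runs across its 48 mm width, y along its 96 mm length, z up.
- bearer_low_top (a point): Lowest of the three pale sawn marble bearers, 48 x 90 mm on plan and 30 mm high, loose on the table but heavy (the three weigh 0.5 to 0.9 kg). The point is the centre of its top face (30 mm above the table). Its own x runs across its 48 mm width, y along its 90 mm length, z up. The three bearers stand end to end in one straight row along their own y, centres 125 mm apart, in any order.
- bearer_mid_top (a point): Middle-sized bearer, alike but 40 mm high; the point is the centre of its top face (40 mm above the table); axes as for the lowest bearer. (Middle-sized: it need not stand in the middle of the row.)
- bearer_tall_top (a point): Tallest bearer, alike but 50 mm high; the point is the centre of its top face (50 mm above the table); axes as for the lowest bearer.
- sill_center (a point): Long pale marble sill strip, 50 x 340 x 20 mm high, about 0.85 kg, lying flat on the table (z = 0) behind the row of bearers. The point is its centre, half-way up (10 mm over its underside) and at its balance point. Its own x runs across its 50 mm width, y along its 340 mm length, z up. There is a narrow drip groove along its underside.

How it is judged:
On the way:
1. each packing piece lies on its own bearer, all three tops level (horizontal distance between block_center and bearer_low_top below 0.015 m and height (world z) of block_center between 0.041 and 0.049 m and angle between each of block_center, ply_center, tile_center's own z axis and vertical below 0.06 rad and horizontal distance between ply_center and bearer_mid_top below 0.015 m and height (world z) of ply_center between 0.046 and 0.054 m and horizontal distance between tile_center and bearer_tall_top below 0.015 m and height (world z) of tile_center between 0.051 and 0.059 m), for 0.2 s.
At the end, for the whole second after the job is handed in: Block on the low bearer, plywood on the middle-sized, tile on the tall one, each flat and within 15 mm of its centre; sill level (0.02 rad) on all three, within 15 mm of their centre line and 20 mm along; no bearer shifted 20 mm; all released and at rest (all of step 1 and height (world z) of sill_center between 0.066 and 0.074 m and angle between sill_center's own z axis and vertical below 0.02 rad and x of block_center in the frame of sill_center between -0.015 and 0.015 m and y of block_center in the frame of sill_center between -0.145 and 0.145 m and x of ply_center in the frame of sill_center between -0.015 and 0.015 m and y of ply_center in the frame of sill_center between -0.145 and 0.145 m and x of tile_center in the frame of sill_center between -0.015 and 0.015 m and y of tile_center in the frame of sill_center between -0.145 and 0.145 m and distance of each of bearer_low_top, bearer_mid_top, bearer_tall_top from where it was at the start of the episode below 0.02 m and linear speed of each of block_packer, ply_packer, tile_packer, sill below 0.02 m/s); the robot touches nothing.
It also fails if it takes over 99 s, if anything falls off the work surface, if the arm or the gripper's body presses on something with over 40 N, if the wrist force passes 120 N, or if a joint passes its speed limit or range.

## Working session

There is one attempt and no reset: what is moved stays moved. The work goes in short steps, Python scripts to look and compute and a tool call to move; the robot and the scene stay as the last step left them, time stands still between calls to the robot, and variables do not carry over. Pictures are saved under pics/ and viewed, and the job is handed in when it is done.

Besides the shell and the picture viewer there is one more tool, called after "Request:" as name([rows], argument=value, ...), one row to a line, values as JSON. send_rows: Moves the arm, as the interface text tells. Its arguments: {"type":"object","properties":{"deltas":{"type":"array","items":{"type":"array","items":{"type":"array","items":{"type":"number"}}}},"jaw":{"type":"number"},"force":{"type":"number"}},"required":["deltas"]}

```bash
mkdir -p pics; ls; cat > h.py <<'E'
import numpy as np, cv2
from workcell import *
def save(c,n):
    cv2.imwrite('pics/'+n+'.png', cv2.cvtColor(c['img'],cv2.COLOR_RGB2BGR))
def f(c): return c['img'].shape[0]/2/np.tan(np.radians(c['vfov'])/2)
def pts(c, mask=None):
    z=c['z_map']; m=z>0
    if mask is not None: m&=mask
    v,u=np.nonzero(m); F=f(c)
    K=np.array([[F,0,c['cx']],[0,F,c['cy']],[0,0,1]])
    d=np.array([c['k1'],0,0,0,0.])
    s=cv2.undistortPoints(np.stack([u,v],1).astype(np.float64)[:,None],K,d)[:,0]
    zz=z[v,u]; P=np.c_[s*zz[:,None],zz]
    if 'R' in c: W=(P-np.array(c['t']))@np.array(c['R'])
    else:
        H=np.array(c['hand_eye']); W=P@H[:3,:3].T+H[:3,3]
        from scipy.spatial.transform import Rotation as Ro
        st=c['state']; q=st['orientation']
        W=Ro.from_quat([q[1],q[2],q[3],q[0]]).apply(W)+st['tcp_pos']
    return W,u,v
E
python3 - <<'E'
from h import *
print(get_state())
for n in('scene','top'):
    c=read_camera(n); save(c,n+'0'); print(n,c['vfov'],c['cx'],c['cy'],c['k1'],c['R'],c['t'])
    for t in ['block_center','tile_center','ply_center','bearer_low_top','bearer_mid_top','bearer_tall_top','sill_center']:
        r=silhouettes(c,t)
        for x in r[:4]:
            W,u,v=pts(c,x['mask'])
            print(t,round(x['conf'],2),np.round(x['box']),W.mean(0).round(3) if len(W) else None, np.percentile(W[:,2],[5,50,95]).round(3) if len(W) else None)
E
```

```text
pics
{'clock': 0.0, 'joint_pos': array([-1.39461192e+00,  3.14038293e-01,  4.49675288e-02,  1.30357926e+00,
       -3.61346306e-05,  1.43121065e+00]), 'qvel': array([ 8.90119584e-05, -3.42657804e-04,  2.11874710e-03,  9.58916868e-04,
        9.62324958e-05, -9.19478626e-04]), 'tau': array([-7.74667878e-04, -4.80622745e+01,  2.98536730e+01,  1.93454186e-02,
       -1.03944556e-04,  6.17534504e-07]), 'tcp_pos': array([ 0.17846356, -0.54606815,  0.23038262]), 'orientation': array([-9.26364575e-04,  9.87561599e-01,  1.57229857e-01, -3.50241096e-05]), 'wrist_force': array([-0.13342037, -0.48730195, -0.92988162]), 'ft_torque': array([-0.03051514,  0.00104087, -0.00862152]), 'finger_gap': 0.08520355096827635}
scene 57.178346075230294 256.4081011467036 193.12702985249507 -0.06155587846124035 [[-0.72526146 -0.68814246 -0.02134886]
 [-0.43794015  0.48504585 -0.75692731]
 [ 0.531229   -0.53962068 -0.65315027]] [0.40279894 0.29492766 0.70741087]
block_center 0.82 [336. 162.  19.  14.] [ 0.492 -0.305  0.049] [0.031 0.054 0.06 ]
tile_center 0.53 [339. 166.  26.  10.] [ 0.48  -0.306  0.025] [0.016 
[... 704 characters left out ...]
25]] [-0.03300306  0.53774841  0.83921795]
block_center 0.57 [387. 216.  29.  27.] [ 0.495 -0.314  0.058] [0.041 0.06  0.063]
tile_center 0.55 [382. 227.  27.  10.] [ 0.474 -0.314  0.03 ] [0.024 0.031 0.035]
ply_center 0.63 [378. 213.  40.  33.] [ 0.508 -0.284  0.019] [0.01  0.02  0.023]
ply_center 0.5 [297. 216.  42.  20.] [ 0.489 -0.107  0.039] [0.023 0.041 0.043]
bearer_low_top 0.67 [193. 217.  40.  21.] [0.474 0.14  0.029] [0.013 0.03  0.033]
bearer_mid_top 0.85 [298. 214.  40.  20.] [ 0.489 -0.107  0.039] [0.023 0.041 0.043]
bearer_tall_top 0.88 [243. 217.  38.  29.] [0.481 0.017 0.048] [0.021 0.05  0.053]
sill_center 0.61 [271. 160. 135.  34.] [ 0.626 -0.045  0.02 ] [0.013 0.021 0.023]
```

View pics/scene0.png

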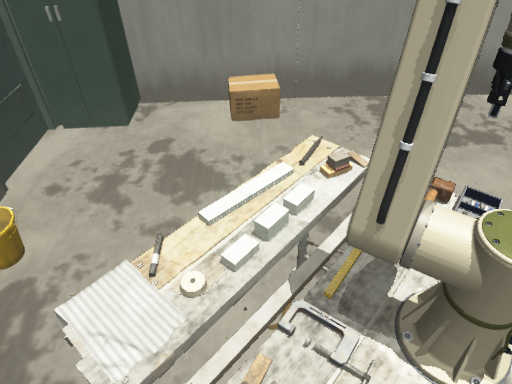

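View pics/top0.png

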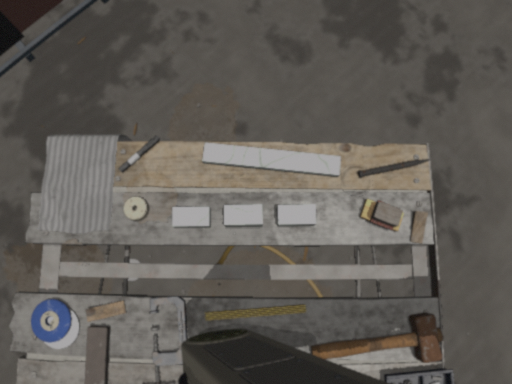

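```bash
cat > m.py <<'E'
from h import *
def rect(P,z0,lo,hi,tol=0.006):
    m=(abs(P[:,2]-z0)<tol)&(P[:,0]>lo[0])&(P[:,0]<hi[0])&(P[:,1]>lo[1])&(P[:,1]<hi[1])
    Q=P[m]
    if len(Q)<5: return None
    (cx,cy),(w,h),a=cv2.minAreaRect((Q[:,:2]*1000).astype(np.float32))
    if w>h: w,h,a=h,w,a-90
    # a: direction of the short side
    a=(a+90)%180-90
    return np.round([cx,cy,w,h,a,np.median(Q[:,2])*1000,len(Q)],1)
E
python3 - <<'E'
from m import *
for n in('top','scene'):
    c=read_camera(n); P,u,v=pts(c)
    print(n)
    print('block',rect(P,.06,(.42,-.4),(.56,-.22)))
    print('tile',rect(P,.03,(.42,-.4),(.56,-.22),.004))
    print('ply',rect(P,.02,(.40,-.42),(.6,-.2),.004))
    print('mid',rect(P,.04,(.4,-.19),(.57,-.03)))
    print('tall',rect(P,.05,(.4,-.05),(.57,.09)))
    print('low',rect(P,.03,(.4,.07),(.57,.23)))
    print('sill',rect(P,.02,(.56,-.28),(.72,.2)))
E
```

```text
top
block [ 497.  -317.5   42.9   60.4  -19.2   60.4  464. ]
tile [ 498.8 -317.4   57.    58.6  -20.4   30.7   95. ]
ply [ 524.6 -302.5   93.8  248.6  -30.7   20.4  386. ]
mid [ 490.5 -107.8   48.    90.9    2.8   40.7  807. ]
tall [483.6  17.   47.6  88.1   2.6  50.6 811. ]
low [476.1 142.7  48.8  91.    2.7  30.5 785. ]
sill [ 627.   -76.8   51.7  407.1   -3.4   20.7 2802. ]
scene
block [ 494.7 -314.8   42.5   58.8  -19.5   57.9  147. ]
tile [ 490.5 -300.2   39.6   70.6  -63.2   29.7   55. ]
ply [ 524.4 -296.9   92.3  240.5  -30.7   18.5  158. ]
mid [ 488.6 -104.8   50.2   91.4    3.2   38.1  373. ]
tall [480.7  18.8  49.3  91.8   2.   48.4 468. ]
low [473.7 143.9  49.4  89.6   3.5  28.9 573. ]
sill [ 624.1  -75.7   52.6  409.    -3.5   18.1 1315. ]
```

```bash
python3 - <<'E'
from m import *
for n in('top','scene'):
    c=read_camera(n); P,u,v=pts(c)
    print(n)
    for y in (-.235,-.22):print('sill',rect(P,.02,(.56,y),(.72,.2),.004))
    m=silhouettes(c,'sill_center')[0]['mask']; Q=pts(c,m)[0]; print('silm',rect(Q,.02,(.5,-.4),(.8,.3),.005))
    m=silhouettes(c,'ply_center')[0]['mask']; Q=pts(c,m)[0]; print('plym',rect(Q,.02,(.4,-.4),(.6,-.2),.005))
    P[:,2].max()
    m=(P[:,2]>.06)&(P[:,0]>.35)&(P[:,1]>-.45)&(P[:,1]<.3)&(P[:,0]<.7);print((P[m][:,2]).max())
    i=cv2.resize(c['img'][180:250,340:440] if n=='top' else c['img'][130:200,290:390],None,fx=6,fy=6,interpolation=cv2.INTER_CUBIC)
    cv2.imwrite(f'pics/z_{n}.png',i[:,:,::-1])
E
```

```text
top
sill [ 628.7  -44.5   51.5  341.3   -3.6   20.7 2654. ]
sill [ 628.7  -44.5   51.5  341.3   -3.6   20.7 2654. ]
silm [ 628.7  -44.5   51.5  341.3   -3.6   20.7 2716. ]
plym [ 500.1 -313.9   47.3   93.9  -19.9   20.9  211. ]
0.0656826550531633
scene
sill [ 626.3  -42.1   52.6  340.9   -3.7   18.3 1223. ]
sill [ 626.3  -42.1   52.6  340.9   -3.7   18.3 1223. ]
silm [ 626.9  -40.2   53.1  337.7   -3.6   18.2 1243. ]
plym [ 493.8 -312.1   49.6   96.6  -25.1   18.2   96. ]
0.061114006318564194
```

View pics/z_top.png

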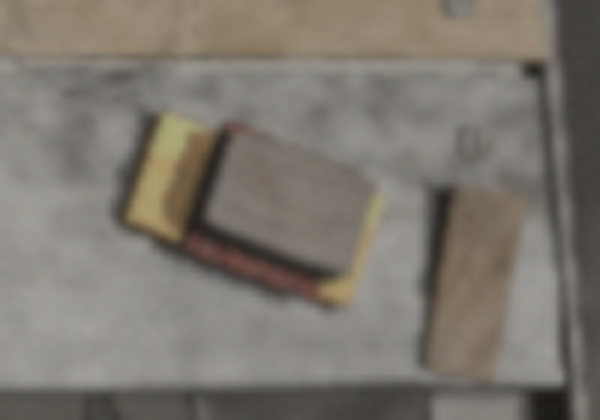

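Request:
send_rows([
  [[31.7,23.0,-6,0,0,52.6],[31.7,23.0,-6,0,0,52.6],[31.7,23.0,-6,0,0,52.6],[31.7,23.0,-6,0,0,52.6],[31.7,23.0,-6,0,0,52.6],[31.7,23.0,-6,0,0,52.6],[31.7,23.0,-6,0,0,52.6],[31.7,23.0,-6,0,0,52.6],[31.7,23.0,-6,0,0,52.6],[31.7,23.0,-6,0,0,52.6],[31.7,23.0,-6,0,0,52.6],[31.7,23.0,-6,0,0,52.6]],
], jaw=1)

```text
clock: 2.4
tcp_pos: [0.4947, -0.3177, 0.1717]
orientation: [0.0, 0.816, 0.578, -0.0]
wrist_force: [-0.7, 0.5, -0.1]
finger_gap: 0.0856
```

```bash
python3 - <<'E'
from m import *
s=get_state(); print(s['clock'],s['tcp_pos'],s['orientation'],s['joint_pos'],s['wrist_force'],s['finger_gap'])
c=read_camera('wrist'); c['state']=s; save(c,'w1'); P,u,v=pts(c)
print('block',rect(P,.06,(.42,-.4),(.56,-.22)))
print('tile',rect(P,.03,(.42,-.4),(.56,-.22),.004))
m=silhouettes(c,'ply_center')
if m: print('ply',rect(pts(c,m[0]['mask'])[0],.02,(.40,-.42),(.6,-.2),.004))
E
```

```text
2.4 [ 0.49468137 -0.31774764  0.17167356] [ 2.66432890e-04  8.16262805e-01  5.77680673e-01 -5.32686362e-05] [-7.07334124e-01  3.60380316e-01 -3.40166644e-02  1.17590884e+00
 -2.33870932e-04  1.20248957e+00] [-0.68093045  0.53713554 -0.06433454] 0.08564997903425581
block [ 497.7 -317.3   41.    60.2  -18.4   59.9 3798. ]
tile [ 499.4 -317.2   56.3   58.6  -19.6   30.1  790. ]
ply [ 501.3 -314.2   47.5   92.1  -20.4   20.2 1400. ]
```

View pics/w1.png

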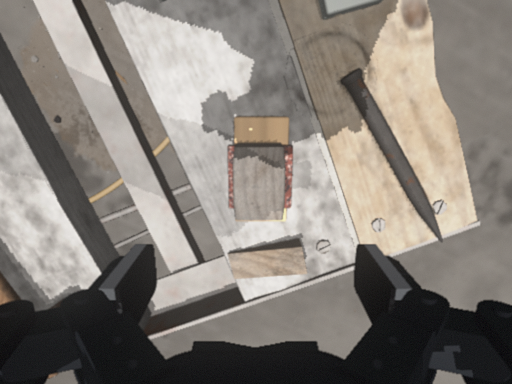

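Request:
send_rows([
  [[0.2,0,-4,0,0,0],[0.2,0,-8,0,0,0],[0.2,0,-10,0,0,0],[0.2,0,-12,0,0,0],[0.2,0,-12.8,0,0,0],[0.2,0,-13.4,0,0,0],[0.2,0,-13.4,0,0,0],[0.2,0,-13.4,0,0,0]],
])

```text
clock: 3.3
tcp_pos: [0.4981, -0.3173, 0.0384]
orientation: [0.001, 0.816, 0.578, 0.0]
wrist_force: [0.1, 0.8, -0.2]
finger_gap: 0.0854
```

Request:
send_rows([
  [[0,0,0,0,0,0],[0,0,0,0,0,0],[0,0,0,0,0,0],[0,0,0,0,0,0],[0,0,0,0,0,0],[0,0,0,0,0,0]],
], jaw=-1, force=30)

```text
clock: 3.9
tcp_pos: [0.498, -0.3168, 0.0379]
orientation: [0.001, 0.816, 0.579, 0.0]
wrist_force: [-1.1, -0.1, 5.7]
finger_gap: 0.041
```

Request:
send_rows([
  [[0,0,1,0,0,0],[0,0,3,0,0,0],[0,0,7,0,0,0],[0,0,10,0,0,0],[0,0,10,0,0,0]],
])

```text
clock: 4.4
tcp_pos: [0.4998, -0.3184, 0.1425]
orientation: [0.004, 0.816, 0.579, 0.001]
wrist_force: [0.9, -1.5, 0.2]
finger_gap: 0.0409
```

Request:
send_rows([
  [[-0.2,2,0,0,0,2],[-0.4,6,0,0,0,4],[-0.6,10,0,0,0,6],[-0.8,14,0,0,0,8],[-1,18,0,0,0,10],[-1.2,23,0,0,0,12],[-1.4,28,0,0,0,14],[-1.6,33,0,0,0,16],[-1.8,38,0,0,0,18],[-2.0,42,0,0,0,20],[-2.2,45,0,0,0,22.5],[-2.2,46,0,0,0,22.5]],
])

```text
clock: 5.6
tcp_pos: [0.4743, 0.1459, 0.1367]
orientation: [-0.001, 0.686, 0.728, -0.0]
wrist_force: [1.1, -0.7, -0.6]
finger_gap: 0.0405
```

Request:
send_rows([
  [[0,0,-2,0,0,0],[0,0,-4,0,0,0],[0,0,-4,0,0,0],[0,0,-4,0,0,0],[0,0,-4,0,0,0]],
])

```text
clock: 6.1
tcp_pos: [0.4762, 0.143, 0.0981]
orientation: [0.0, 0.688, 0.726, 0.0]
wrist_force: [-0.4, -0.0, 0.4]
finger_gap: 0.0407
```

```bash
python3 - <<'E'
from m import *
s=get_state(); print(s['clock'],s['tcp_pos'],s['orientation'],s['joint_pos'],s['wrist_force'],s['finger_gap'])
c=read_camera('top'); save(c,'t2'); P,u,v=pts(c)
print('tile',rect(P,.03,(.42,-.4),(.56,-.22),.004))
m=silhouettes(c,'ply_center')
if m: print('ply',rect(pts(c,m[0]['mask'])[0],.02,(.40,-.42),(.6,-.2),.004))
c=read_camera('wrist'); c['state']=s; save(c,'w2'); P,u,v=pts(c)
print('low',rect(P,.03,(.4,.07),(.57,.23)))
print('tall',rect(P,.05,(.4,-.05),(.57,.09)))
c=read_camera('scene');save(c,'s2')
E
```

```text
6.1 [0.47622164 0.14295466 0.09809151] [3.79208792e-04 6.87507022e-01 7.26177545e-01 3.52576974e-04] [ 1.30116010e-01  2.47585017e-01 -3.84532811e-01  9.37652922e-01
 -1.43632404e-04  1.64621706e+00] [-0.35138611 -0.0463405   0.37158744] 0.040701922973204865
tile [ 498.1 -319.5   57.    57.2  -20.2   30.7  545. ]
ply [ 499.9 -315.8   49.    97.8  -20.9   20.9  317. ]
low [ 474.4  171.7   31.2   48.2  -87.1   29.9 3639. ]
tall [481.5  52.2  10.7  47.5 -87.2  50.2 694. ]
```

View pics/w2.png

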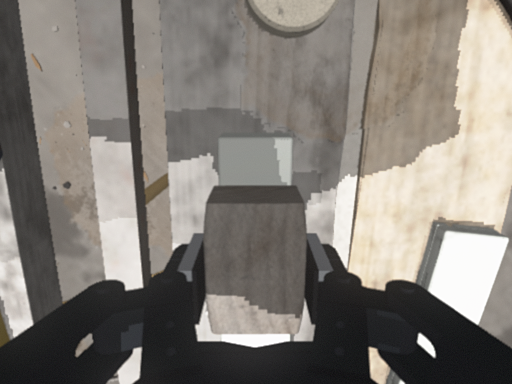

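View pics/s2.png

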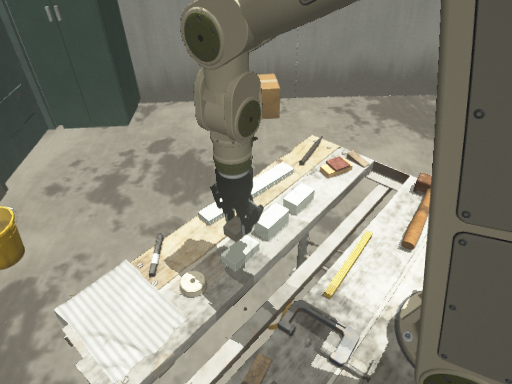

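Request:
send_rows([
  [[0,0,-2,0,0,0],[0,0,-4,0,0,0],[0,0,-5,0,0,0],[0,0,-5.5,0,0,0],[0,0,-5.8,0,0,0],[0,0,-5.9,0,0,0],[0,0,-5.9,0,0,0],[0,0,-5.9,0,0,0]],
])

```text
clock: 7.1
tcp_pos: [0.4761, 0.1435, 0.0389]
orientation: [0.0, 0.687, 0.727, 0.0]
wrist_force: [0.7, 0.3, 0.3]
finger_gap: 0.0413
```

Request:
send_rows([
  [[0,0,-0.1,0,0,0],[0,0,-0.1,0,0,0]],
])

```text
clock: 7.3
tcp_pos: [0.4762, 0.1435, 0.038]
orientation: [0.0, 0.687, 0.727, 0.001]
wrist_force: [-0.0, 0.2, 3.4]
finger_gap: 0.0408
```

Request:
send_rows([
  [[0,0,0,0,0,0],[0,0,0,0,0,0],[0,0,0,0,0,0],[0,0,0,0,0,0]],
], jaw=0.5)

```text
clock: 7.7
tcp_pos: [0.4755, 0.1434, 0.0372]
orientation: [-0.0, 0.687, 0.727, -0.0]
wrist_force: [0.0, 0.5, -0.4]
finger_gap: 0.0641
```

Request:
send_rows([
  [[0,0,1,0,0,0],[0,0,4,0,0,0],[0,0,8,0,0,0],[0,0,11,0,0,0],[0,0,11,0,0,0],[0,0,11,0,0,0]],
], jaw=1)

```text
clock: 8.3
tcp_pos: [0.4763, 0.1435, 0.1485]
orientation: [0.001, 0.687, 0.727, 0.001]
wrist_force: [0.2, -0.5, -0.7]
finger_gap: 0.0852
```

```bash
python3 - <<'E'
from m import *
s=get_state(); print(s['clock'],s['tcp_pos'],s['orientation'],s['finger_gap'])
c=read_camera('wrist'); c['state']=s; save(c,'w3'); P,u,v=pts(c)
print('block',rect(P,.06,(.4,.07),(.57,.23)))
c=read_camera('top'); save(c,'t3')
E
```

```text
8.3 [0.47625444 0.14349986 0.1485115 ] [0.00081653 0.68711775 0.72654492 0.0010044 ] 0.08518193450336979
block [4.759e+02 1.430e+02 4.130e+01 6.030e+01 2.800e+00 5.990e+01 4.456e+03]
```

View pics/w3.png

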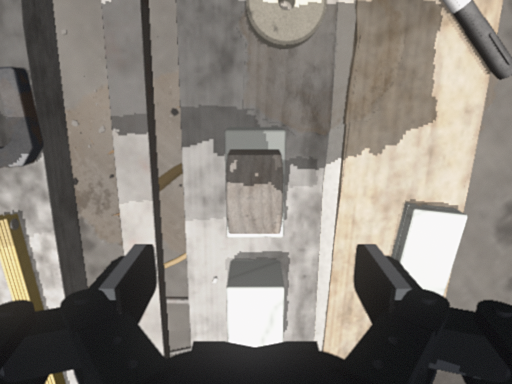

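Request:
send_rows([
  [[0.2,-3,0,0,0,-2],[0.4,-7,0,0,0,-4],[0.6,-12,0,0,0,-6],[0.8,-16,0,0,0,-8],[1,-20,0,0,0,-10],[1.2,-25,0,0,0,-12],[1.4,-30,0,0,0,-14],[1.6,-35,0,0,0,-16],[1.8,-40,0,0,0,-18],[2.0,-44,0,0,0,-20],[2.2,-46.3,0,0,0,-23.3],[2.2,-46.3,0,0,0,-23.3]],
])

```text
clock: 9.6
tcp_pos: [0.4967, -0.3225, 0.1451]
orientation: [-0.001, 0.821, 0.571, -0.0]
wrist_force: [-0.5, 0.9, 0.2]
finger_gap: 0.0853
```

Request:
send_rows([
  [[0,0,-3,0,0,0],[0,0,-3,0,0,0],[0,0,-3,0,0,0],[0,0,-3,0,0,0]],
])

```text
clock: 10.0
tcp_pos: [0.4978, -0.3189, 0.118]
orientation: [0.0, 0.819, 0.573, 0.0]
wrist_force: [0.2, 1.2, 0.6]
finger_gap: 0.0856
```

```bash
python3 - <<'E'
from m import *
s=get_state(); print(s['clock'],s['tcp_pos'],s['orientation'],s['finger_gap'])
c=read_camera('wrist'); c['state']=s; save(c,'w4'); P,u,v=pts(c)
print('tile',rect(P,.03,(.42,-.4),(.56,-.22),.004))
m=silhouettes(c,'ply_center')
for x in m[:1]: print('ply',rect(pts(c,x['mask'])[0],.02,(.40,-.42),(.6,-.2),.004))
E
```

```text
10.0 [ 0.49783443 -0.31891921  0.11797899] [7.50328464e-05 8.19331625e-01 5.73319874e-01 7.12389262e-05] 0.0855777121170951
tile [ 498.7 -319.1   56.2   56.6  -19.5   30.2 5861. ]
ply [ 500.7 -316.    48.2   96.   -19.6   20.2 3151. ]
```

View pics/w4.png

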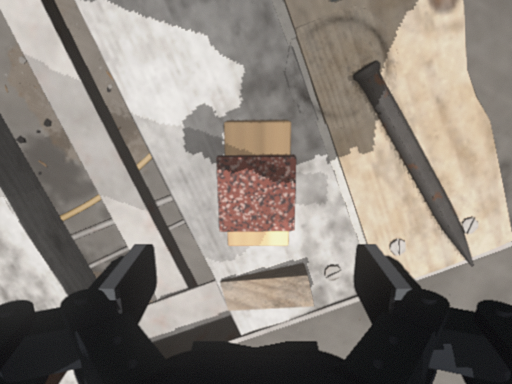

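Request:
send_rows([
  [[0.1,0,-4,0,0,0.5],[0.1,0,-7,0,0,0.5],[0.1,0,-9,0,0,0.5],[0.1,0,-10,0,0,0.5],[0.1,0,-10.7,0,0,0.5],[0.1,0,-11.2,0,0,0.5],[0.1,0,-11.2,0,0,0.5],[0.1,0,-11.2,0,0,0.5]],
])

```text
clock: 10.9
tcp_pos: [0.4991, -0.3201, 0.0062]
orientation: [0.001, 0.817, 0.576, 0.0]
wrist_force: [-0.1, -1.0, -0.4]
finger_gap: 0.0853
```

Request:
send_rows([
  [[0,0,0,0,0,0],[0,0,0,0,0,0],[0,0,0,0,0,0],[0,0,0,0,0,0],[0,0,0,0,0,0],[0,0,0,0,0,0]],
], jaw=-1, force=30)

```text
clock: 11.5
tcp_pos: [0.499, -0.32, 0.0061]
orientation: [0.001, 0.817, 0.576, 0.0]
wrist_force: [-0.0, -0.1, 5.9]
finger_gap: 0.0555
```

Request:
send_rows([
  [[0,0,1,0,0,0],[0,0,3,0,0,0],[0,0,7,0,0,0],[0,0,11,0,0,0],[0,0,13,0,0,0],[0,0,13,0,0,0]],
])

```text
clock: 12.1
tcp_pos: [0.5003, -0.321, 0.1394]
orientation: [0.003, 0.817, 0.576, 0.001]
wrist_force: [1.0, 1.3, -0.6]
finger_gap: 0.0552
```

Request:
send_rows([
  [[-0.2,2,0,0,0,2],[-0.3,5,0,0,0,4],[-0.4,8,0,0,0,6],[-0.5,11,0,0,0,8],[-0.6,15,0,0,0,10],[-0.7,19,0,0,0,12],[-0.9,23,0,0,0,14],[-1.1,27,0,0,0,16],[-1.3,30,0,0,0,18],[-1.4,32.5,0,0,0,21],[-1.5,33.7,0,0,0,22.6],[-1.5,33.7,0,0,0,22.6]],
])

```text
clock: 13.3
tcp_pos: [0.4826, 0.0185, 0.1344]
orientation: [-0.001, 0.688, 0.726, -0.001]
wrist_force: [0.6, -0.5, -0.8]
finger_gap: 0.0555
```

Request:
send_rows([
  [[0,0,-2,0,0,0],[0,0,-4,0,0,0],[0,0,-4,0,0,0],[0,0,-4,0,0,0],[0,0,-4,0,0,0]],
])

```text
clock: 13.8
tcp_pos: [0.4843, 0.0166, 0.0961]
orientation: [0.001, 0.689, 0.725, 0.0]
wrist_force: [0.8, 0.6, -0.5]
finger_gap: 0.0554
```

```bash
python3 - <<'E'
from m import *
s=get_state(); print(s['clock'],s['tcp_pos'],s['orientation'],s['finger_gap'])
c=read_camera('wrist'); c['state']=s; save(c,'w5'); P,u,v=pts(c)
m=silhouettes(c,'tile_center')
for x in m[:1]:
  Q=pts(c,x['mask'])[0]; print(np.percentile(Q[:,2],[5,50,95])); print('tile',rect(Q,np.percentile(Q[:,2],60),(.40,-.2),(.6,.2),.006))
print('tall',rect(P,.05,(.4,-.05),(.57,.09),.004))
c=read_camera('top'); save(c,'t5');P,u,v=pts(c)
m=silhouettes(c,'ply_center')
for x in m[:1]: print('ply',rect(pts(c,x['mask'])[0],.02,(.40,-.42),(.6,-.2),.004))
E
```

```text
13.8 [0.48427793 0.0166242  0.09610051] [5.34270506e-04 6.88856103e-01 7.24897854e-01 2.91449963e-04] 0.055374725394648834
[0.11781892 0.12024332 0.1211936 ]
tile [4.8390e+02 1.7400e+01 5.6300e+01 5.7400e+01 3.2000e+00 1.2030e+02
 1.8244e+04]
tall [ 481.8   44.3   36.6   48.4  -86.5   50.1 5118. ]
ply [ 500.2 -315.9   49.2   97.6  -20.    20.8  778. ]
```

View pics/w5.png

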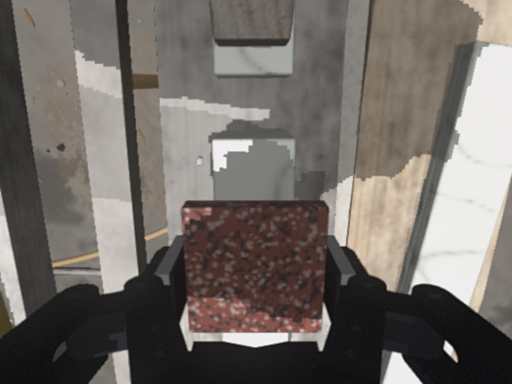

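Request:
send_rows([
  [[0,0,-2,0,0,0],[0,0,-4,0,0,0],[0,0,-5,0,0,0],[0,0,-5.6,0,0,0],[0,0,-5.8,0,0,0],[0,0,-6.0,0,0,0],[0,0,-6.05,0,0,0],[0,0,-6.05,0,0,0]],
])

```text
clock: 14.8
tcp_pos: [0.4841, 0.0174, 0.0361]
orientation: [0.001, 0.688, 0.725, 0.0]
wrist_force: [-1.8, 0.8, 4.9]
finger_gap: 0.0557
```

Request:
send_rows([
  [[0,0,0,0,0,0],[0,0,0,0,0,0],[0,0,0,0,0,0],[0,0,0,0,0,0]],
], jaw=0.7)

```text
clock: 15.2
tcp_pos: [0.4837, 0.0174, 0.0349]
orientation: [0.0, 0.688, 0.725, 0.0]
wrist_force: [0.4, -0.1, 1.2]
finger_gap: 0.0727
```

Request:
send_rows([
  [[0,0,1,0,0,0],[0,0,4,0,0,0],[0,0,8,0,0,0],[0,0,10,0,0,0],[0,0,10,0,0,0],[0,0,10,0,0,0]],
], jaw=1)

```text
clock: 15.8
tcp_pos: [0.4839, 0.0174, 0.1354]
orientation: [0.001, 0.688, 0.725, 0.0]
wrist_force: [1.4, -0.3, -0.5]
finger_gap: 0.0853
```

```bash
python3 - <<'E'
from m import *
s=get_state(); print(s['clock'],s['tcp_pos'],s['orientation'],s['finger_gap'])
c=read_camera('wrist'); c['state']=s; save(c,'w6'); P,u,v=pts(c)
print('tile',rect(P,.06,(.4,-.05),(.57,.09)))
m=silhouettes(c,'bearer_tall_top')
for x in m[:1]: print('tall',rect(pts(c,x['mask'])[0],.05,(.40,-.42),(.6,.2),.004))
c=read_camera('top'); save(c,'t6')
E
```

```text
15.8 [0.48387857 0.01736251 0.13538521] [5.99146780e-04 6.88393957e-01 7.25336620e-01 4.34350607e-04] 0.08528124159908064
tile [4.837e+02 1.790e+01 5.620e+01 5.690e+01 2.900e+00 6.020e+01 6.530e+03]
tall [ 483.2   17.8   48.1   89.4    3.    50.2 2682. ]
```

View pics/t6.png

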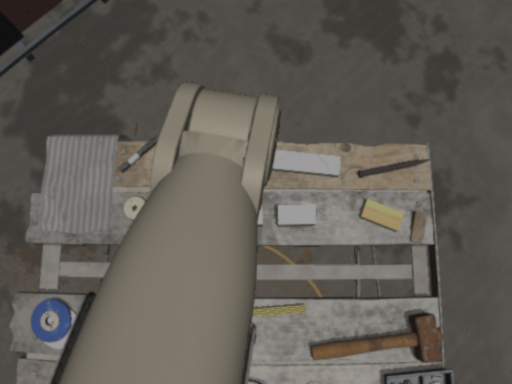

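Request:
send_rows([
  [[0.1,-2,0,0,0,-2],[0.2,-5,0,0,0,-4],[0.3,-8,0,0,0,-6],[0.5,-12,0,0,0,-8],[0.7,-16,0,0,0,-10],[0.9,-20,0,0,0,-12],[1.1,-24,0,0,0,-14],[1.3,-28,0,0,0,-16],[1.5,-31,0,0,0,-18.5],[1.65,-33.3,0,0,0,-21],[1.65,-33.3,0,0,0,-23],[1.65,-33.3,-2,0,0,-23]],
])

```text
clock: 17.15
tcp_pos: [0.5008, -0.3175, 0.1153]
orientation: [0.001, 0.82, 0.573, 0.0]
wrist_force: [0.0, 0.5, 0.1]
finger_gap: 0.0853
```

Request:
send_rows([
  [[0,0,0,0,0,0],[0,0,0,0,0,0],[0,0,0,0,0,0]],
])

```text
clock: 17.45
tcp_pos: [0.5001, -0.3154, 0.1149]
orientation: [-0.0, 0.819, 0.574, -0.0]
wrist_force: [-0.3, 0.5, 0.3]
finger_gap: 0.0852
```

```bash
python3 - <<'E'
from m import *
s=get_state(); print(s['clock'],s['tcp_pos'],s['orientation'],s['finger_gap'])
c=read_camera('wrist'); c['state']=s; save(c,'w7'); P,u,v=pts(c)
m=silhouettes(c,'ply_center')
for x in m[:1]: print('ply',rect(pts(c,x['mask'])[0],.02,(.40,-.42),(.6,-.2),.004))
E
```

```text
17.45 [ 0.5000811  -0.31538073  0.11491682] [-1.53620587e-04  8.19080390e-01  5.73678732e-01 -5.12794143e-05] 0.08521211422252664
ply [ 500.8 -315.9   48.    95.7  -19.7   20.2 7978. ]
```

z from 0.1149 to about 0.003: −11.2 cm.

Request:
send_rows([
  [[0.05,0,-4,0,0,0.3],[0.05,0,-7,0,0,0.3],[0.05,0,-9,0,0,0.3],[0.05,0,-10,0,0,0.3],[0.05,0,-10.7,0,0,0.3],[0.05,0,-11.2,0,0,0.3],[0.05,0,-11.2,0,0,0.3],[0.05,0,-11.2,0,0,0.3]],
])

```text
clock: 18.35
tcp_pos: [0.5011, -0.3161, 0.0037]
orientation: [0.001, 0.818, 0.576, 0.0]
wrist_force: [-0.2, 0.9, 0.0]
finger_gap: 0.0852
```

Request:
send_rows([
  [[0,0,0,0,0,0],[0,0,0,0,0,0],[0,0,0,0,0,0],[0,0,0,0,0,0],[0,0,0,0,0,0],[0,0,0,0,0,0]],
], jaw=-1, force=35)

```text
clock: 18.95
tcp_pos: [0.5009, -0.3159, 0.0035]
orientation: [0.001, 0.818, 0.576, 0.0]
wrist_force: [0.1, -0.2, 5.3]
finger_gap: 0.0472
```

```bash
python3 - <<'E'
from m import *
s=get_state(); print(s['clock'],s['tcp_pos'],s['wrist_force'],s['finger_gap'])
c=read_camera('wrist'); c['state']=s; save(c,'w8'); P,u,v=pts(c)
# fingers: points near TCP laterally at 24-45 mm, within 11mm along
j=np.array([np.cos(np.radians(-19.6)),np.sin(np.radians(-19.6))]); k=np.array([-j[1],j[0]])
d=P[:,:2]-s['tcp_pos'][:2]; a=d@j; b=d@k
for lo,hi in((20,26),(26,30),(30,40),(-26,-20),(-30,-26),(-40,-30)):
    m=(a*1000>lo)&(a*1000<hi)&(abs(b)<.015); print(lo,hi,m.sum(),np.percentile(P[m,2]*1000,[0,5,25,50,100]).round(1) if m.sum() else '')
E
```

```text
18.95 [ 0.50092422 -0.31594766  0.00347652] [ 0.0912496  -0.17289526  5.27961163] 0.04720330629988754
20 26 1923 [11.7 19.5 20.8 33.2 89.2]
26 30 951 [-2.3 -0.4 25.3 43.  88.7]
30 40 2090 [-2.5 -1.  13.6 52.4 66. ]
-26 -20 1883 [13.1 19.5 20.6 31.4 87.1]
-30 -26 948 [-1.5 -0.1 26.8 43.1 89.7]
-40 -30 2044 [-2.  -0.8 13.1 51.9 65.9]
```

View pics/w8.png

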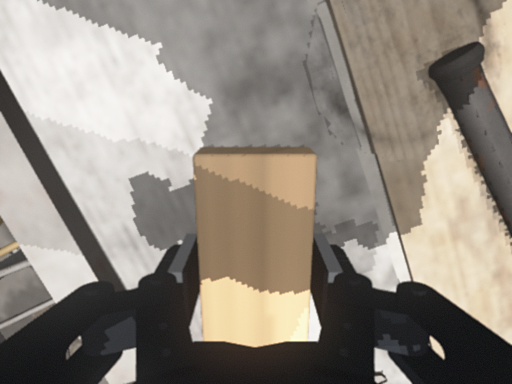

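Request:
send_rows([
  [[0,0,1,0,0,0],[0,0,3,0,0,0],[0,0,7,0,0,0],[0,0,10,0,0,0],[0,0,10,0,0,0]],
])

```text
clock: 19.5
tcp_pos: [0.503, -0.3176, 0.108]
orientation: [0.004, 0.818, 0.576, 0.001]
wrist_force: [1.2, -0.9, 0.7]
finger_gap: 0.0471
```

Request:
send_rows([
  [[-0.1,2,0,0,0,2.5],[-0.2,4,0,0,0,5],[-0.3,7,0,0,0,8],[-0.5,10,0,0,0,11],[-0.6,13,0,0,0,14],[-0.8,16,0,0,0,17],[-0.9,19,0,0,0,20],[-1.05,20.8,0,0,0,22.6],[-1.05,20.8,0,0,0,22.6],[-1.05,20.8,-1,0,0,22.6],[-1.05,20.8,-1,0,0,22.6]],
])

```text
clock: 20.6
tcp_pos: [0.4891, -0.1077, 0.0912]
orientation: [-0.001, 0.689, 0.725, -0.001]
wrist_force: [0.0, 0.0, -0.4]
finger_gap: 0.0469
```

```bash
python3 - <<'E'
from m import *
s=get_state(); print(s['clock'],s['tcp_pos'],s['orientation'],s['finger_gap'])
c=read_camera('wrist'); c['state']=s; save(c,'w9'); P,u,v=pts(c)
print('mid',rect(P,.04,(.4,-.19),(.57,-.03),.004))
m=silhouettes(c,'ply_center')
for x in m[:1]:
  Q=pts(c,x['mask'])[0]; z=np.percentile(Q[:,2],60); print('ply',rect(Q,z,(.40,-.42),(.6,.2),.004))
E
```

```text
20.6 [ 0.48913773 -0.10766072  0.091177  ] [-9.56257326e-04  6.89264611e-01  7.24508866e-01 -5.33402389e-04] 0.046873897588849876
mid [487.9 -64.6   4.9  48.1 -86.9  39.9 732. ]
ply [ 4.8870e+02 -1.0400e+02  4.8400e+01  8.8700e+01  3.0000e+00  1.0790e+02
  2.1788e+04]
```

View pics/w9.png

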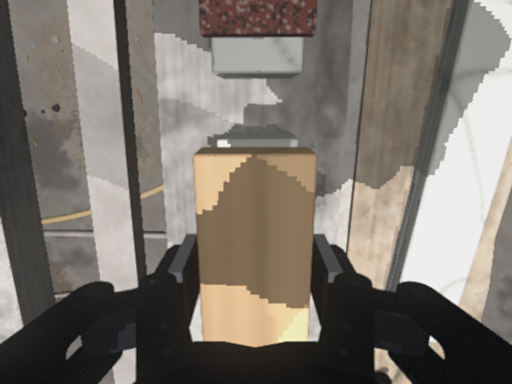

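Request:
send_rows([
  [[0.05,0,-2,0,0,0],[0.05,0,-3.3,0,0,0],[0.05,0,-4.2,0,0,0],[0.05,0,-4.5,0,0,0],[0.05,0,-4.7,0,0,0],[0.05,0,-4.75,0,0,0],[0.05,0,-4.75,0,0,0]],
])

```text
clock: 21.4
tcp_pos: [0.491, -0.1078, 0.0458]
orientation: [0.0, 0.689, 0.725, 0.0]
wrist_force: [-0.2, 0.5, -1.0]
finger_gap: 0.0472
```

Request:
send_rows([
  [[0,0,-0.1,0,0,0],[0,0,-0.2,0,0,0],[0,0,-0.25,0,0,0],[0,0,-0.25,0,0,0]],
])

```text
clock: 21.8
tcp_pos: [0.4908, -0.1077, 0.0434]
orientation: [0.0, 0.689, 0.725, 0.0]
wrist_force: [-1.6, 1.1, 4.0]
finger_gap: 0.0472
```

Request:
send_rows([
  [[0,0,0,0,0,0],[0,0,0,0,0,0],[0,0,0,0,0,0],[0,0,0,0,0,0]],
], jaw=0.6)

```text
clock: 22.2
tcp_pos: [0.4905, -0.1076, 0.0427]
orientation: [-0.0, 0.689, 0.725, -0.0]
wrist_force: [-0.4, -0.1, 0.6]
finger_gap: 0.0681
```

Request:
send_rows([
  [[0,0,1,0,0,0],[0,0,4,0,0,0],[0,0,8,0,0,0],[0,0,11,0,0,0],[0,0,11,0,0,0],[0,0,11,0,0,0]],
], jaw=1)

```text
clock: 22.8
tcp_pos: [0.4912, -0.1079, 0.154]
orientation: [0.001, 0.689, 0.725, 0.0]
wrist_force: [0.3, -0.5, -0.6]
finger_gap: 0.0852
```

```bash
python3 - <<'E'
from m import *
s=get_state(); print(s['clock'],s['tcp_pos'],s['orientation'],s['finger_gap'])
c=read_camera('wrist'); c['state']=s; save(c,'w10'); P,u,v=pts(c)
print('ply',rect(P,.06,(.4,-.19),(.57,-.03),.004))
print('mid',rect(P,.04,(.4,-.19),(.57,-.03),.002))
print('sill part',rect(P,.02,(.57,-.25),(.8,.2),.004))
E
```

```text
22.8 [ 0.49122949 -0.10786907  0.15401103] [1.21171508e-03 6.89021769e-01 7.24739466e-01 4.89775372e-04] 0.08520230040311629
ply [ 4.905e+02 -1.078e+02  4.820e+01  9.540e+01  3.000e+00  6.020e+01
  8.108e+03]
mid None
sill part [ 6.2670e+02 -7.4200e+01  5.1600e+01  2.3610e+02 -3.8000e+00  2.0300e+01
  1.5554e+04]
```

View pics/w10.png

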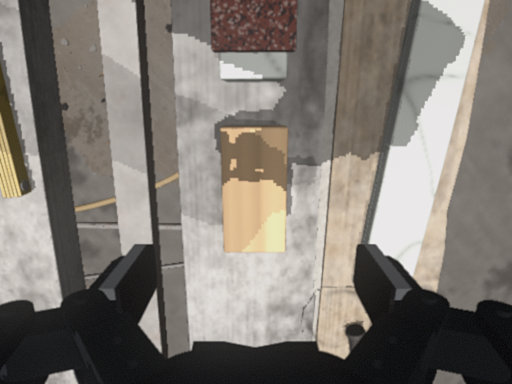

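Request:
send_rows([
  [[4,2,0,0,0,-3],[8,4,0,0,0,-6.6],[12,5.5,0,0,0,-6.6],[13.75,6.3,-2,0,0,-6.6],[13.75,6.3,-4,0,0,-6.6],[13.75,6.3,-4,0,0,-6.6],[13.75,6.3,-4,0,0,-6.6],[13.75,6.3,-4,0,0,-6.6]],
])

```text
clock: 23.65
tcp_pos: [0.6279, -0.045, 0.1134]
orientation: [0.0, 0.73, 0.684, 0.0]
wrist_force: [-0.1, -0.2, 1.3]
finger_gap: 0.0856
```

```bash
python3 - <<'E'
from m import *
s=get_state(); print(s['clock'],s['tcp_pos'],s['orientation'],s['joint_pos'])
c=read_camera('wrist'); c['state']=s; save(c,'w11'); P,u,v=pts(c)
print('sill part',rect(P,.02,(.57,-.25),(.8,.2),.004))
c=read_camera('top'); save(c,'t11');P,u,v=pts(c)
print('sill top',rect(P,.02,(.56,-.235),(.72,.2),.004))
c=read_camera('scene'); save(c,'s11');P,u,v=pts(c)
print('sill scene',rect(P,.02,(.56,-.235),(.72,.2),.004))
E
```

```text
23.65 [ 0.62789796 -0.04495093  0.11340739] [1.42309977e-04 7.29792157e-01 6.83669059e-01 7.13161671e-05] [-1.98872637e-01  4.72042107e-01 -1.08100711e-02  1.08762959e+00
 -4.90199667e-05  1.43716316e+00]
sill part [ 6.2860e+02 -4.8500e+01  5.0500e+01  2.6410e+02 -3.7000e+00  2.0300e+01
  2.3561e+04]
sill top [ 619.6 -192.8   43.8   49.5   86.4   20.7  318. ]
sill scene [ 625.9  -42.3   52.7  341.4   -3.6   18.3 1218. ]
```

View pics/w11.png

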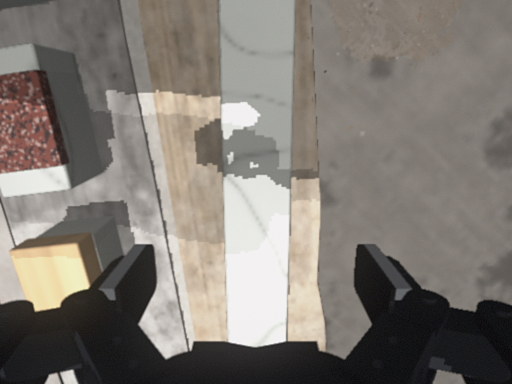

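Request:
send_rows([
  [[0.1,0.05,-4,0,0,0],[0.1,0.05,-7,0,0,0],[0.1,0.05,-9,0,0,0],[0.1,0.05,-10,0,0,0],[0.1,0.05,-10.6,0,0,0],[0.1,0.05,-11,0,0,0],[0.1,0.05,-11,0,0,0],[0.1,0.05,-11,0,0,0]],
])

```text
clock: 24.6
tcp_pos: [0.6299, -0.0443, 0.0039]
orientation: [0.001, 0.73, 0.684, 0.001]
wrist_force: [1.2, -0.4, -0.6]
finger_gap: 0.0855
```

Request:
send_rows([
  [[0,0,0,0,0,0],[0,0,0,0,0,0],[0,0,0,0,0,0],[0,0,0,0,0,0],[0,0,0,0,0,0],[0,0,0,0,0,0]],
], jaw=-1, force=80)

```text
clock: 25.2
tcp_pos: [0.6295, -0.0442, 0.0038]
orientation: [0.001, 0.73, 0.684, 0.0]
wrist_force: [-1.4, 0.8, 4.9]
finger_gap: 0.0479
```

Request:
send_rows([
  [[0,0,0.5,0,0,0],[0,0,1,0,0,0],[0,0,2,0,0,0],[0,0,3,0,0,0],[0,0,3,0,0,0],[0,0,3,0,0,0]],
])

```text
clock: 25.8
tcp_pos: [0.6296, -0.0442, 0.0334]
orientation: [0.001, 0.73, 0.684, 0.0]
wrist_force: [0.3, 1.1, -8.8]
finger_gap: 0.0478
```

```bash
cat > sill.py <<'E'
from m import *
s=get_state(); print(s['clock'],s['tcp_pos'],s['orientation'],s['finger_gap'],s['wrist_force'],s['ft_torque'])
import sys
for n in sys.argv[2:]:
    c=read_camera(n); c['state']=s; save(c,n+sys.argv[1])
    if n=='wrist': c.pop('R',None)
    r=silhouettes(c,'sill_center')
    for x in r[:1]:
        Q=pts(c,x['mask'])[0]; z=np.percentile(Q[:,2],60); Q=Q[abs(Q[:,2]-z)<.006]
        # plane fit
        A=np.c_[Q[:,:2]-Q[:,:2].mean(0),np.ones(len(Q))]; co=np.linalg.lstsq(A,Q[:,2],rcond=None)[0]
        print(n,x['conf'],'slopes',co.round(4),rect(Q,z,(.2,-.6),(.9,.6),.006))
E
python3 sill.py 12 wrist top scene
```

```text
25.8 [ 0.62957601 -0.04420802  0.03340146] [5.54141878e-04 7.29598682e-01 6.83875208e-01 3.94434480e-04] 0.04782144106728357 [ 0.34804955  1.06048118 -8.829757  ] [ 0.00832532 -0.02783511 -0.02900423]
wrist 0.74 slopes [ 0.0015 -0.0017  0.0497] [ 6.3110e+02 -1.4400e+01  5.0500e+01  1.4250e+02 -3.6000e+00  4.9700e+01
  4.3187e+04]
top 0.85 slopes [0.0073 0.0038 0.0495] [ 619.4 -182.7   50.7   62.8   -4.    49.6  526. ]
scene 0.85 slopes [ 0.0231 -0.0005  0.0464] [ 624.8  -42.1   52.4  341.2   -3.7   46.6 1150. ]
```

View pics/wrist12.png

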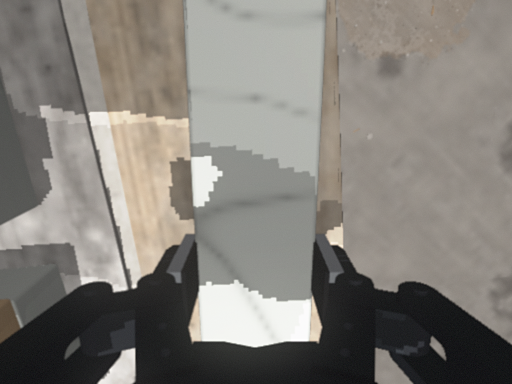

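View pics/scene12.png

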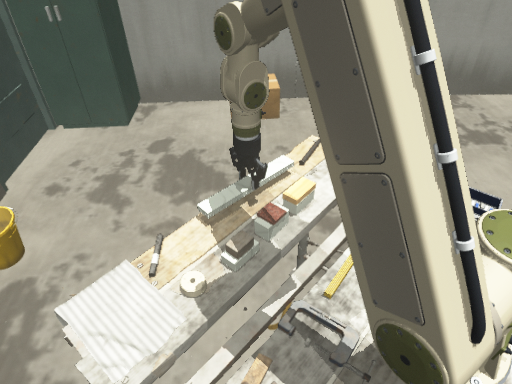

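Request:
send_rows([
  [[0,0,1,0,0,0],[0,0,2.5,0,0,0],[0,0,4.5,0,0,0],[0,0,6,0,0,0],[0,0,7,0,0,0],[0,0,7.5,0,0,0],[0,0,7.5,0,0,0]],
])

```text
clock: 26.8
tcp_pos: [0.6295, -0.0442, 0.1087]
orientation: [0.001, 0.73, 0.684, 0.0]
wrist_force: [0.4, 0.2, -9.5]
finger_gap: 0.048
```

Request:
send_rows([
  [[-0.7,0.3,0,0,0,0.3],[-2,0.8,0,0,0,0.9],[-3.5,1.5,0,0,0,1.7],[-5,2.1,0,0,0,2.4],[-6.5,2.7,0,0,0,3.1],[-8,3.4,0,0,0,3.8],[-9.5,4,0,0,0,4.5],[-11,4.6,0,0,0,5.2],[-12.5,5.3,0,0,0,5.9],[-13.7,5.8,0,0,0,6.5],[-14.4,6.1,0,0,0,6.9],[-14.6,6.2,0,0,0,7]],
])

```text
clock: 28.0
tcp_pos: [0.4819, 0.0183, 0.1076]
orientation: [-0.0, 0.686, 0.727, -0.0]
wrist_force: [0.4, 0.5, -8.3]
finger_gap: 0.0484
```

Request:
send_rows([
  [[0,0,0,0,0,0],[0,0,-1,0,0,0],[0,0,-2,0,0,0],[0,0,-2,0,0,0],[0,0,-2,0,0,0]],
])

```text
clock: 28.5
tcp_pos: [0.4826, 0.0179, 0.0869]
orientation: [-0.001, 0.687, 0.727, -0.001]
wrist_force: [-0.4, -0.3, -8.8]
finger_gap: 0.0478
```

```bash
python3 sill.py 13 wrist scene top
```

```text
28.5 [0.48256597 0.01785787 0.08692891] [-7.41247822e-04  6.86575716e-01  7.27057736e-01 -5.33889445e-04] 0.04780713308563533 [-0.35227892 -0.25936998 -8.81479508] [0.03144757 0.05309167 0.03588543]
wrist 0.81 slopes [-0.0018 -0.0011  0.1033] [4.8050e+02 4.7800e+01 5.0500e+01 1.4230e+02 3.3000e+00 1.0330e+02
 4.3232e+04]
scene 0.71 slopes [0.0168 0.0018 0.1023] [ 480.6   19.4   51.7  341.6    3.3  102.4 1519. ]
top 0.63 slopes [-0.0013  0.0015  0.105 ] [ 488.4  -84.9   50.2  135.6    2.9  105.  1368. ]
```

View pics/scene13.png

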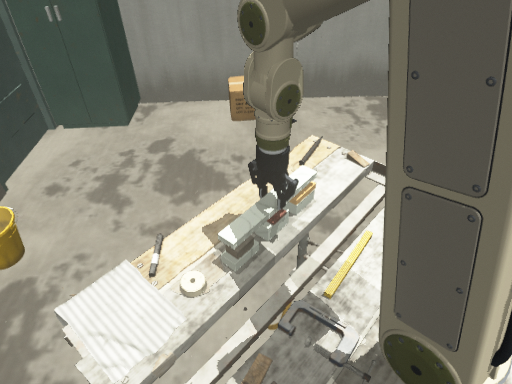

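View pics/wrist13.png

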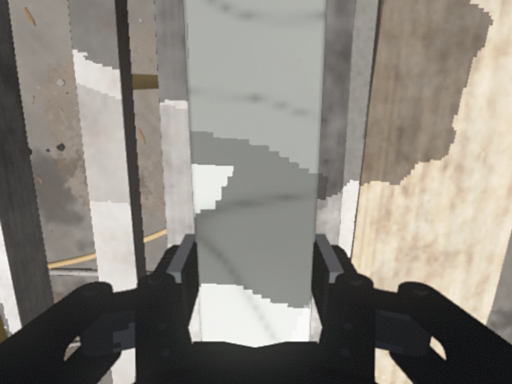

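Request:
send_rows([
  [[0.05,0,-0.8,0,0,0],[0.05,0,-1.4,0,0,0],[0.05,0,-1.8,0,0,0],[0.05,0,-2.0,0,0,0],[0.05,0,-2.1,0,0,0],[0.05,0,-2.2,0,0,0],[0.05,0,-2.2,0,0,0],[0.05,0,-2.2,0,0,0]],
])

```text
clock: 29.6
tcp_pos: [0.4837, 0.0179, 0.066]
orientation: [0.0, 0.687, 0.727, 0.0]
wrist_force: [-0.9, -0.2, -8.2]
finger_gap: 0.0477
```

Request:
send_rows([
  [[0,0,-0.1,0,0,0],[0,0,-0.2,0,0,0],[0,0,-0.2,0,0,0],[0,0,-0.2,0,0,0]],
])

```text
clock: 30.0
tcp_pos: [0.4836, 0.0179, 0.0638]
orientation: [0.0, 0.687, 0.727, 0.0]
wrist_force: [0.4, 0.2, -9.5]
finger_gap: 0.048
```

Request:
send_rows([
  [[0,0,-0.05,0,0,0],[0,0,-0.1,0,0,0],[0,0,-0.1,0,0,0]],
])

```text
clock: 30.3
tcp_pos: [0.4836, 0.0179, 0.0638]
orientation: [0.0, 0.686, 0.727, 0.0]
wrist_force: [-3.9, 0.2, 5.7]
finger_gap: 0.048
```

Request:
send_rows([
  [[0,0,0,0,0,0],[0,0,0,0,0,0],[0,0,0,0,0,0],[0,0,0,0,0,0],[0,0,0,0,0,0]],
], jaw=0.6, force=20)

```text
clock: 30.8
tcp_pos: [0.4838, 0.0178, 0.0629]
orientation: [0.0, 0.686, 0.727, 0.0]
wrist_force: [0.3, 0.4, -0.9]
finger_gap: 0.0688
```

Request:
send_rows([
  [[0,0,1,0,0,0],[0,0,3,0,0,0],[0,0,6,0,0,0],[0,0,10,0,0,0],[0,0,14,0,0,0],[0,0,14,0,0,0]],
], jaw=1)

```text
clock: 31.4
tcp_pos: [0.487, 0.0175, 0.2092]
orientation: [0.004, 0.686, 0.727, 0.003]
wrist_force: [0.3, -0.5, -0.0]
finger_gap: 0.0857
```

Request:
send_rows([
  [[-2,-5,2,0,0,0],[-4,-10,2,0,0,0],[-6,-15,2,0,0,0],[-6,-20,2,0,0,0],[-6,-25,2,0,0,0],[-6,-30,2,0,0,0],[-6,-35,2,0,0,0],[-6,-40,2,0,0,0],[-6,-43,2,0,0,0],[-6,-43,2,0,0,0]],
])

```text
clock: 32.4
tcp_pos: [0.4229, -0.4175, 0.2215]
orientation: [0.0, 0.688, 0.725, -0.001]
wrist_force: [0.0, 0.9, -0.3]
finger_gap: 0.0855
```

```bash
python3 sill.py 14 top scene; python3 - <<'E'
from m import *
for n in ('top','scene'):
    c=read_camera(n)
    for t in ['block_center','tile_center','ply_center','bearer_low_top','bearer_mid_top','bearer_tall_top']:
        for x in silhouettes(c,t)[:1]:
            W,u,v=pts(c,x['mask']); print(n,t,round(x['conf'],2),W.mean(0).round(3),W.min(0).round(3),W.max(0).round(3))
E
```

```text
32.4 [ 0.42285083 -0.41749778  0.22152705] [ 4.74592215e-04  6.88398323e-01  7.25332479e-01 -5.65298211e-04] 0.08545877205392302 [ 0.01729852  0.89741558 -0.2935024 ] [0.03642168 0.09421034 0.0485675 ]
top 0.96 slopes [ 0.0017 -0.0008  0.0806] [ 483.    18.4   50.7  341.3    3.4   80.6 3382. ]
scene 0.7 slopes [0.0195 0.0017 0.0783] [ 480.5   21.1   51.6  338.4    3.4   78.5 1888. ]
top bearer_low_top 0.57 [0.454 0.118 0.023] [0.452 0.099 0.006] [0.456 0.135 0.035]
top bearer_tall_top 0.57 [ 0.461 -0.02   0.031] [ 0.461 -0.023  0.03 ] [ 0.462 -0.016  0.033]
scene block_center 0.55 [0.453 0.149 0.041] [0.452 0.119 0.031] [0.458 0.173 0.052]
scene ply_center 0.57 [ 0.465 -0.098  0.049] [ 0.46  -0.155  0.035] [ 0.47  -0.046  0.063]
scene bearer_low_top 0.9 [0.461 0.164 0.021] [0.448 0.104 0.001] [0.497 0.19  0.034]
scene bearer_mid_top 0.68 [0.474 0.042 0.077] [ 0.446 -0.152  0.003] [0.514 0.191 0.082]
scene bearer_tall_top 0.84 [0.46  0.031 0.024] [ 0.452 -0.025 -0.003] [0.488 0.097 0.061]
```

View pics/scene14.png

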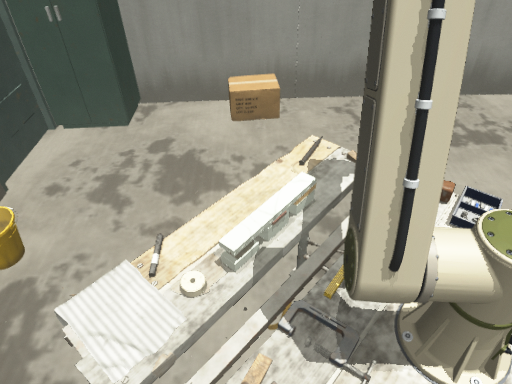

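View pics/top14.png

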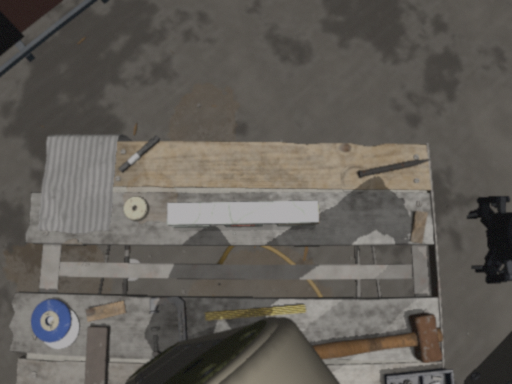

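Request:
send_rows([
  [[0,0,0,0,0,0],[0,0,0,0,0,0],[0,0,0,0,0,0],[0,0,0,0,0,0],[0,0,0,0,0,0]],
])

```text
clock: 33.8
tcp_pos: [0.4236, -0.4121, 0.2228]
orientation: [0.0, 0.687, 0.727, 0.0]
wrist_force: [0.5, 1.1, 0.5]
finger_gap: 0.0856
```

```bash
python3 - <<'E'
from workcell import *
print(hand_in(), get_state()['clock'])
E
```

```text
the job is handed in; nothing more can be done
the job is handed in; nothing more can be done
```

I took the pile apart and set the block on the low bearer, the tile on the tall one and the plywood on the middle-sized one. The sill is laid along the row on top, and the job was handed in at about 34 s, with the gripper released and clear.

**Packing:** after each placing, the wrist camera put each piece within about 1 mm of its bearer's measured centre. All three tops read 59.9 to 60.2 mm.

**Sill:** after release, the top camera gave its centre as (483.0, 18.4) mm, against about (483.4, 17.7) mm for the row. The sill is at 3.4°, the row at 3.3°, and the sill's slope is under 0.002 rad.

**Disagreements:**
- **Scene camera:** it read the sill about 2.5 mm off in x and y and 2 mm low. That is the same offset it showed from the top camera at the start. It also showed a sideways slope of about 0.02 rad, right at the limit. It gave a similar slope while the wrist camera showed the sill level, so I put it down to that camera.
- **Under the sill:** in the last pictures the networks only partly found the packing and bearers there. I did not measure the bearers' final positions separately, but nothing in the pictures or forces suggested they moved.

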